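Proof-pull a pendant bail on the bench tester and hold the load

ROBOT

A 7-joint arm with a two-finger parallel gripper is mounted at the origin on the work surface. World frame = base frame: x ahead of the robot, y to its left, z up, the work surface at z = 0. Lengths are in mm, angles in rad, forces in N, time in s.
With the tool pointing down it reaches from about 425 to 950 mm from the base axis. Payload 16.7 kg.
Tool frame: the origin (TCP) lies at the very end of the fingers, on their centre line; the grasp point (between the pads) lies 19 mm behind it (env.grip_depth is the distance from the TCP to the grasp point, in mm); z points along the fingers, x is the direction in which the jaws open and shut, and the axes are right-handed (so a half turn about z gives the same grasp; the last joint's range is limited). The gripper opens to 94 mm and grips with 3 to 60 N. Pads are 16 mm wide; open, the fingers measure 119 mm over their backs; the gripper's body (75 mm by 177 mm) begins 78 mm behind the grasp point.
Start: joints at [1.101, 0.426, 0.074, 1.606, -0.034, 1.111, -0.067], TCP at [212.173, -640.747, 205.467] pointing down, gripper open.
Joint ranges: [-2.85, 2.85], [-0.5, 2.14], [-1.23, 1.37], [0.21, 2.46], [-1.02, 4.16], [0.16, 2.05], [-2.73, 2.73]. Speed limits (rad/s): [1.89, 1.89, 2.39, 2.39, 3.01, 3.01, 3.01].

INTERFACE

Orientations are given as a rotation vector (axis times angle).
In Python, from cell import env, cams gives the robot as it stands.
- The arm moves only by the tool move_arm, never from a script. Its arguments are lists of equal length, an entry for each row: "delta_pos": the shift along the tool's x, y, z in m, a list of three; "roll": the turn about the tool's z in degrees; "claw": the finger opening in m, from 0 to 0.094. A call has 1 to 5 rows; each row is the pose to reach, as a shift and turn from the pose commanded when the call began, along the tool's axes at that moment; what a row does not reach only later rows make up. A row lasts 1/10 s, in which the tool goes at most 50 mm and 8.59 degrees, less where a joint would pass 70% of its speed; a pose out of reach is approached as far as the arm can. A call with a gripper value outside its range is refused whole. The fingers move at their own pace and stop on an object; the grip force is fixed at half the most. Time passes only in rows, so rows that repeat a pose let the fingers close. It gives the time, the measured TCP pose, the force and the opening at its end, in the units of the state.
- env.get_obs(): the state, without advancing time (a new reading comes with each control period).
- cams.camera(name): name is "scene" or "top"; returns the picture (400x640x3 uint8, blue, green, red); there is no depth.
- cams.camera_info(name): a dict with "fovy" (degrees; the focal length in pixels is half the picture's height over the tangent of half this angle, whatever the lens; pixels are square), "cx", "cy" (the principal point, pixels), "T" (4x4, takes a point from camera to world coordinates). Camera axes: x right, y up, looking along -z (the intrinsics and any distortion apply to the point x, -y, -z); pixel columns grow to the right and rows downward; lengths in mm; the calibration is good to about 2 mm. A picture is of the moment at which its call begins. camera_info takes no time and is no camera call.
- env.finish_job(): hands the job in, once; it reports no verdict.
The state is a dict: "time_s": time; "q": joint angles; "qvel": joint speeds; "tau": joint torques, N m; "tcp_pos": TCP position; "eef_rot": TCP orientation; "contact_force": force on the tool from outside, world axes, zero at the start; "moment": the same for the moment, N m; "gripper_width": finger opening in mm.
Only numpy, scipy, OpenCV 4.12 (cv2) and the standard library are available. Lean on these libraries where they do the work, as an engineer would, in place of code of your own. Each camera call takes 0.05 s, during which the arm holds its last target. There are 200 camera calls.

TASK

Proof-test the pendant that lies in the bench pull tester: first turn the lock ring over it clockwise until its tab points at the broad locked mark, then draw the D-handle straight out against its spring until the pointer stands level with the set marker, without overpulling. Keep it there for a good three seconds and finish still holding the handle at the marker, not letting go; leave the set marker and everything else on the bench where it is.

Things in the scene. Friction and masses are not known exactly. Their poses are not given: they have to be found in the camera images.
- tester: aluminium base plate of the pull tester, 340 x 136 mm, top face 18 mm above the bench; fixed to the bench. Origin: centre of the base's underside, on the pull line seen from above. Its x axis runs along the pull line from the handle to the clamp (the handle pulls out towards -x), z up. A low rail with end stops lies along the middle, up to 25 mm above the bench
- clamp_axis (a point): vertical axis of the round pendant clamp, at the lock ring's mid height (50 mm above the bench), 95 mm from the tester's origin along +x. Lock ring: knurled steel, 56 mm outside diameter, 31 mm bore, 43 to 57 mm above the bench, over a 47 mm pot with a 62 mm foot up to 24 mm. Hook and draw rod lie on its -x side, the tab on +x; both flanks (+y, -y) are free for fingers
- lock_ring (a joint): angle of the captive lock ring, rad: 0 fully open, grows clockwise seen from above, 1.10 when the tab points at the locked mark, hard stop at 1.30. Stays where it is left (friction about 0.12 N m). In the tester's frame the tab points at angle 0.55 - value from the +x axis
- tab_tip (a point): outer end of the ring's single radial tab, 51 mm from the clamp axis, on the tab's top face (52 mm above the bench); the tab is 10 mm wide, 8 mm high and sticks out 23 mm past the ring
- locked_mark (a point): middle of the broad black bar (17 x 6 mm) engraved on the base, 59 mm from the clamp axis: the locked mark. The thin line on the other side is the open mark
- puller (a joint): how far the spring-return puller (carriage, barrel, D-handle and pointer) is drawn out, m: 0 at rest, at most 0.068. Its spring pulls it back with 3.75 N at rest plus 250 N/m (about 11 to 18 N at the marker)
- handle (a point): middle of the D-handle's black rubber cross bar: 13 mm thick, 64 mm free between the side wires, level, across the pull line, 52 mm above the bench, 219 mm from the clamp axis when at rest. Between the bar and the barrel end there is a free gap of 42 mm for a finger, so open the gripper no more than about 65 mm there; below the bar are 27 mm to the base, 20 mm to the rail's end stop
- pointer (a point): tip of the flat pointer that rides with the puller over the white scale strip, 41 mm to the tester's -y side of the pull line, 31 mm above the bench
- set_mark (a point): tip of the steel blade of the set marker, a 12 mm wide thumbscrew block on the scale's outer edge, facing the pointer's path; set 30 to 55 mm out from the pointer's rest place. The pointer is level with it when both have the same x in the tester's frame
- wire_spool: white wire spool lying flat, 72 mm diameter, 30 mm high, loose; origin under its centre; not to be disturbed
- jar_rings: small clear screw jar of copper rings, 42 mm diameter, 26 mm high, loose; origin under its centre; not to be disturbed
- jar_beads: small clear screw jar of pink beads, 42 mm diameter, 26 mm high, loose; origin under its centre; not to be disturbed
- tweezers: steel tweezers lying on the bench, 125 mm along their x axis, 8 mm high, loose; origin at the middle underneath; not to be disturbed
- pliers: round-nose pliers lying on the bench, 140 mm along their x axis, 12 mm high, loose; origin under the pivot; not to be disturbed
- pendant_red: finished copper pendant lying flat, 34 mm disc, 5 mm thick, loose; origin under the disc's centre; not to be disturbed
- bench_block: steel bench block on a rubber foot, 64 x 64 x 22 mm, loose; origin under its centre; not to be disturbed

How it is judged (in metres and radians):
On the way, in this order (a step that is already met when the one before it is completed fails the run):
1. the lock ring's tab stands at the locked mark while the puller is still at rest (value of joint lock_ring between 0.98 and 1.22 rad and value of joint puller below 0.008 m), for 0.3 s.
2. the handle is held by the fingers with the pointer level with the set marker for over two seconds (x of pointer in the frame of set_mark between -0.004 and 0.004 m and contact force between the fingers and puller above 5 N), for 2.2 s.
At the end, for the whole second after the job is handed in: The fingers still hold the handle (over 5 N), the pointer is steady and level with the set marker within 4 mm, and the lock ring's tab is at the locked mark within 0.12 rad (all of step 2 and velocity of joint puller between -0.01 and 0.01 m/s and value of joint lock_ring between 0.98 and 1.22 rad); the arm keeps its last pose, push and grip.
It fails at once if the handle is drawn (over 10 mm) while the lock ring is not locked (value of joint puller above 0.01 m and value of joint lock_ring below 0.95 rad).
It fails at once if the pendant is overpulled: the pointer goes more than 8 mm past the set marker (x of pointer in the frame of set_mark below -0.008 m).
It fails at once if the set marker is shifted by over 3 mm (distance of set_mark from where it was at the start of the episode above 0.003 m).
It fails at once if another thing on the bench is displaced by over 20 mm (distance of any of wire_spool, jar_rings, jar_beads, tweezers, pliers, pendant_red, bench_block from where it was at the start of the episode above 0.02 m).
It also fails if it takes over 61 s, if anything falls off the work surface, if the arm or the gripper's body presses on something with over 40 N, if the wrist force passes 120 N, or if a joint passes its speed limit or range.

## Working session

There is one attempt and no reset: what is moved stays moved. The work goes in short steps, Python scripts to look and compute and a tool call to move; the robot and the scene stay as the last step left them, time stands still between calls to the robot, and variables do not carry over. Pictures are saved under pics/ and viewed, about 8 in all and at most 12, crops included, and the job is handed in when it is done.

Besides the shell and the picture viewer there is one more tool, called after "Call:" as name(argument=value, ...) on one line, values as JSON. move_arm: Moves the arm, as the interface text tells. Its arguments: {"type":"object","properties":{"delta_pos":{"type":"array"},"roll":{"type":"array"},"claw":{"type":"array"}},"required":["delta_pos","roll","claw"]}

```bash
mkdir -p pics; ls; python3 - <<'E'
from cell import env,cams
import cv2
for n in("scene","top"):
    cv2.imwrite(f"pics/{n}0.png",cams.camera(n)); print(n,cams.camera_info(n))
o=env.get_obs(); print({k:o[k] for k in("time_s","tcp_pos","eef_rot","gripper_width","contact_force")})
E
```

```text
pics
scene {'fovy': 45.25346541863832, 'cx': 323.13681825368815, 'cy': 198.43381932020833, 'T': array([[ 8.91340929e-01, -3.55295526e-01,  2.81560716e-01,
         8.72537696e+02],
       [ 4.52983925e-01,  6.73650779e-01, -5.83952217e-01,
        -4.67232597e+02],
       [ 1.78020149e-02,  6.48042990e-01,  7.61395673e-01,
         7.47602078e+02],
       [ 0.00000000e+00,  0.00000000e+00,  0.00000000e+00,
         1.00000000e+00]])}
top {'fovy': 56.78244119148494, 'cx': 316.104076127442, 'cy': 197.7439034606288, 'T': array([[ 2.79661717e-02,  9.94433203e-01, -1.01589853e-01,
         5.14637085e+02],
       [-9.99608769e-01,  2.78670205e-02, -2.39531824e-03,
         4.18046367e+01],
       [ 4.49022521e-04,  1.01617095e-01,  9.94823484e-01,
         8.56284562e+02],
       [ 0.00000000e+00,  0.00000000e+00,  0.00000000e+00,
         1.00000000e+00]])}
{'time_s': 0.1, 'tcp_pos': array([ 212.02611026, -640.44705831,  204.86163938]), 'eef_rot': array([-2.54626532e+00,  1.83916326e+00,  1.48448954e-03]), 'gripper_width': 93.99794182642549, 'contact_force': array([-0.23087096,  0.4323154 , -0.18246415])}
```

View pics/scene0.png

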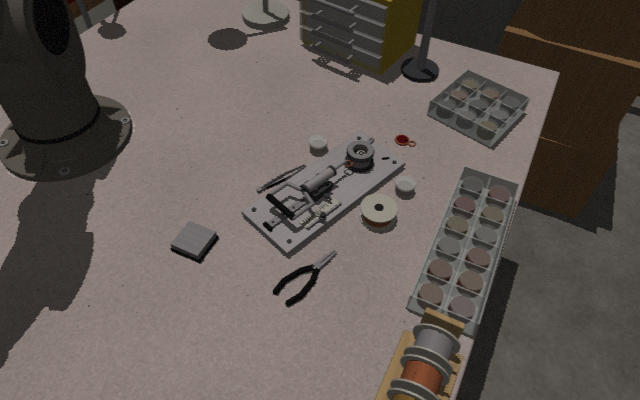

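View pics/top0.png

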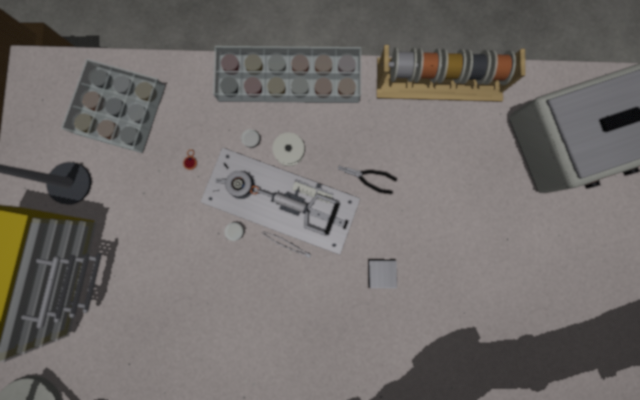

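The scene picture shows the tester around (325,190), with the clamp at (360,153) and the handle at (282,204). In the top picture the clamp is at (239,184) and the handle at (322,215). Next I'll enlarge both.

```bash
python3 - <<'E'
import cv2
t=cv2.imread("pics/top0.png");s=cv2.imread("pics/scene0.png")
cv2.imwrite("pics/t1.png",cv2.resize(t[140:260,200:360],None,fx=5,fy=5,interpolation=cv2.INTER_CUBIC))
cv2.imwrite("pics/s1.png",cv2.resize(s[130:250,240:410],None,fx=4.7,fy=4.7,interpolation=cv2.INTER_CUBIC))
E
```

```text
(no output)
```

View pics/t1.png

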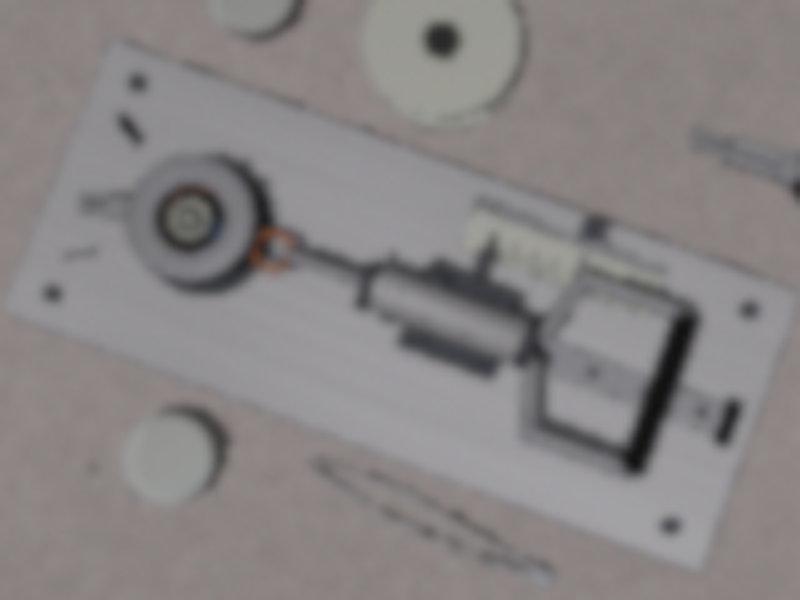

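View pics/s1.png

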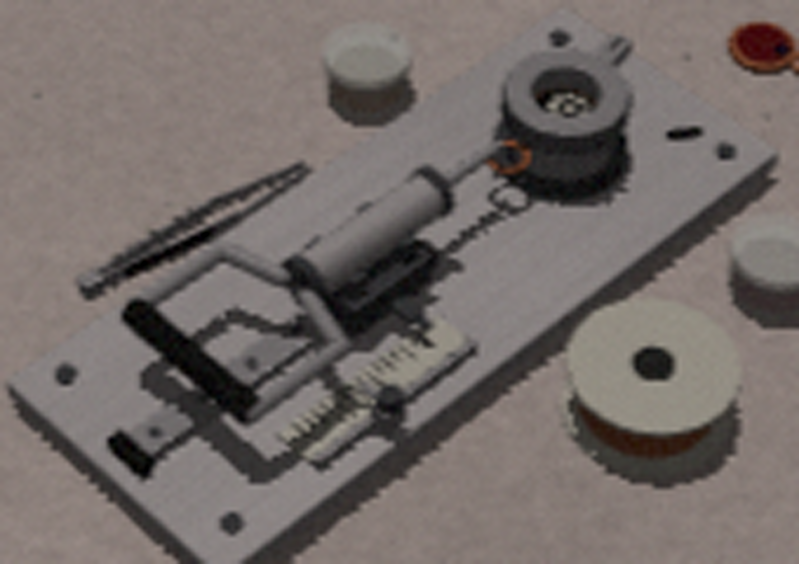

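Top crop (5x): ring at (190,219), tab tip at (85,205), locked bar at (131,129), bar ends at (687,312) and (635,468), pointer tip at (493,238), set marker at (597,222). Scene crop (4.7x): ring at (567,93), bar ends at (135,308) and (248,405). Now I'll fit the tester's pose.

```bash
cat > h.py <<'E'
import numpy as np
from cell import env,cams
I={n:cams.camera_info(n) for n in("scene","top")}
def ray(n,p):
    i=I[n];f=200/np.tan(np.radians(i["fovy"]/2));T=i["T"]
    d=T[:3,:3]@np.array([(p[0]-i["cx"])/f,-(p[1]-i["cy"])/f,-1]);return T[:3,3],d
def at(n,p,z):
    c,d=ray(n,p);return c+d*(z-c[2])/d[2]
def tri(a,b):
    (c1,d1),(c2,d2)=ray("top",a),ray("scene",b)
    s=np.linalg.lstsq(np.c_[d1,-d2],c2-c1,rcond=None)[0]
    p,q=c1+d1*s[0],c2+d2*s[1];return (p+q)/2,np.linalg.norm(p-q)
E
cat > m.py <<'E'
from h import *
from scipy.optimize import least_squares
t=lambda x,y:(x/5+200,y/5+140); s=lambda x,y:(x/4.7+240,y/4.7+130)
for n,a,b in[("ring",t(190,219),s(567,93)),("barA",t(687,314),s(248,403)),("barB",t(635,466),s(135,310)),("spool",t(441,40),s(653,363))]:
    print(n,*tri(a,b))
C=[("top",t(118,40),170,-68,18),("top",t(795,290),-170,-68,18),("top",t(700,570),-170,68,18),("top",t(5,312),170,68,18),
("top",t(190,219),95,0,57),("scene",s(567,93),95,0,57),("scene",s(8,385),-170,68,18),("scene",s(778,158),170,-68,18),
("top",t(661,390),-124,0,52),("scene",s(191,357),-124,0,52)]
P=np.array([at(c[0],c[1],c[4])[:2] for c in C]);L=np.array([c[2:4] for c in C])
R=lambda a:np.array([[np.cos(a),-np.sin(a)],[np.sin(a),np.cos(a)]])
r=least_squares(lambda v:(L@R(v[2]).T+v[:2]-P).ravel(),[600,100,1.2],loss="soft_l1",f_scale=3)
print(r.x);print((L@R(r.x[2]).T+r.x[:2]-P).round(1))
v=r.x;inv=lambda p:(R(v[2]).T@(p[:2]-v[:2])).round(1)
for n,c,p,z in[("tab","top",t(83,206),52),("tab","scene",s(622,44),52),("lock","top",t(131,129),18),("lock","scene",s(685,133),18),
("ptr","top",t(493,238),31),("ptr","scene",s(430,338),31),("set","top",t(597,222),31),("set","scene",s(388,403),31),("bar","top",t(661,390),52),("bar","scene",s(191,357),52),("ring","top",t(190,219),57),("ring","scene",s(567,93),57)]:
    q=inv(at(c,p,z));print(n,c,q,"ang",round(float(np.arctan2(q[1],q[0]-95)),2))
E
python3 m.py
```

```text
ring [623.98643356 216.18537951  55.96743558] 4.269102530553569
barA [586.96230116  -2.24214225  58.74726624] 1.4110501046285093
barB [521.67506522  19.1102788   56.69308201] 3.3306600081578583
spool [712.10496134 111.23655056  31.50132387] 3.3551319482183968
[593.4748737  125.40995205   1.24205437]
[[ 3.1  3.8]
 [ 0.6 -3.6]
 [-0.8 -0.2]
 [ 1.7  3.1]
 [ 2.1  0.6]
 [-1.8 -1.4]
 [-4.1 -1.4]
 [-1.6  2.7]
 [-0.1  0.5]
 [ 0.2 -4.5]]
tab top [141.1  12.6] ang 0.27
tab scene [142.8   6.7] ang 0.14
lock top [144.3 -29.7] ang -0.54
lock scene [149.2 -30.7] ang -0.52
ptr top [-30.6 -39.2] ang -2.84
ptr scene [-30.6 -44.8] ang -2.8
set top [-71.9 -62.4] ang -2.78
set scene [-67.2 -57.4] ang -2.8
bar top [-124.5   -0.2] ang -3.14
bar scene [-119.8    1.7] ang 3.13
ring top [93.8  1.8] ang 2.16
ring scene [96.9 -1.2] ang -0.56
```

```bash
cat >> h.py <<'E'
from scipy.spatial.transform import Rotation as Ro
O=np.array([593.5,125.4]);YAW=1.242
ex=np.array([np.cos(YAW),np.sin(YAW)]);ey=np.array([-ex[1],ex[0]])
def go(tx,ty,z,jaw):
    """target in tester frame (mm), jaw heading relative to tester x (rad)"""
    o=env.get_obs();R=Ro.from_rotvec(o["eef_rot"]).as_matrix();p=np.r_[O+tx*ex+ty*ey,z]
    h=np.arctan2(R[1,0],R[0,0]);r=-np.degrees((jaw+YAW-h+np.pi/2)%np.pi-np.pi/2)
    u=o["tcp_pos"]-np.r_[O,0]
    print("t",o["time_s"],"now tester",(u[:2]@ex).round(1),(u[:2]@ey).round(1),u[2].round(1),"jaw-rel",round(h-YAW,3),"tilt",R[:,2].round(3))
    print("delta m",(R.T@(p-o["tcp_pos"])/1000).round(4),"roll",r.round(1),"w",round(o["gripper_width"],1),"F",np.round(o["contact_force"],1),"q7",o["q"][6].round(2))
E
python3 -c "
from h import *
go(95,0,120,np.pi/2+.35)"
```

```text
t 0.1 now tester -848.0 113.7 204.9 jaw-rel -2.493 tilt [-0.     0.001 -1.   ]
delta m [-0.6828 -0.6602  0.0856] roll -72.9 w 94.0 F [-0.2  0.4 -0.2] q7 -0.07
```

Call:
move_arm(delta_pos=[[-0.034,-0.033,0],[-0.068,-0.066,0],[-0.102,-0.099,0],[-0.136,-0.132,0],[-0.17,-0.165,0]], roll=[0,0,0,0,0], claw=[0.094,0.094,0.094,0.094,0.094])

```text
time_s: 0.6
tcp_pos: [315.8, -425.6, 205.3]
eef_rot: [-2.547, 1.84, 0.0]
contact_force: [1.0, -0.1, -0.1]
gripper_width: 94.1
```

Call:
move_arm(delta_pos=[[-0.034,-0.033,0],[-0.068,-0.066,0],[-0.102,-0.099,0],[-0.136,-0.132,0],[-0.17,-0.165,0]], roll=[0,0,0,0,0], claw=[0.094,0.094,0.094,0.094,0.094])

```text
time_s: 1.1
tcp_pos: [418.9, -212.4, 205.6]
eef_rot: [2.547, -1.84, 0.0]
contact_force: [0.4, -0.7, 0.2]
gripper_width: 94.1
```

Call:
move_arm(delta_pos=[[-0.034,-0.033,0],[-0.068,-0.066,0],[-0.102,-0.099,0],[-0.136,-0.132,0],[-0.17,-0.165,0]], roll=[0,0,0,0,0], claw=[0.094,0.094,0.094,0.094,0.094])

```text
time_s: 1.6
tcp_pos: [522.2, 0.8, 205.5]
eef_rot: [2.547, -1.84, 0.0]
contact_force: [1.1, -0.3, 0.4]
gripper_width: 94.1
```

Call:
move_arm(delta_pos=[[-0.034,-0.033,0],[-0.068,-0.066,0],[-0.102,-0.099,0],[-0.136,-0.132,0],[-0.17,-0.165,0]], roll=[0,0,0,0,0], claw=[0.094,0.094,0.094,0.094,0.094])

```text
time_s: 2.1
tcp_pos: [625.5, 213.9, 205.1]
eef_rot: [2.546, -1.84, -0.0]
contact_force: [1.0, -1.1, 0.8]
gripper_width: 94.2
```

Call:
move_arm(delta_pos=[[0,0,0],[0,0,0],[0,0,0.02],[0,0,0.04],[0,0,0.06]], roll=[-8,-16,-24,-32,-40], claw=[0.094,0.094,0.094,0.094,0.094])

```text
time_s: 2.6
tcp_pos: [624.8, 212.2, 144.5]
eef_rot: [3.025, -0.849, -0.0]
contact_force: [0.6, -0.5, -0.9]
gripper_width: 93.9
```

```bash
python3 -c "
from h import *
go(95,0,90,np.pi/2+.35)"
```

```text
t 2.6 now tester 92.2 -1.6 144.5 jaw-rel -1.789 tilt [-0. -0. -1.]
delta m [-0.0022 -0.0024  0.0545] roll -32.6 w 93.9 F [ 0.6 -0.5 -0.9] q7 -1.23
```

Call:
move_arm(delta_pos=[[-0.002,-0.0025,0.015],[-0.002,-0.0025,0.03],[-0.002,-0.0025,0.045],[-0.002,-0.0025,0.055],[-0.002,-0.0025,0.055]], roll=[-8,-16,-24,-32,-32.5], claw=[0.094,0.094,0.094,0.094,0.094])

```text
time_s: 3.1
tcp_pos: [623.6, 214.8, 88.6]
eef_rot: [3.141, 0.027, -0.005]
contact_force: [-0.1, -0.2, 1.0]
gripper_width: 93.7
```

```bash
python3 -c "
from h import *
import cv2
go(95,0,33,np.pi/2+.35)
s=cams.camera('scene')[90:230,270:430];t=cams.camera('top')[110:250,180:340]
cv2.imwrite('pics/c2.png',cv2.resize(np.hstack([s,t]),None,fx=2.5,fy=2.5,interpolation=cv2.INTER_CUBIC))"
```

```text
t 3.1 now tester 94.3 0.3 88.6 jaw-rel -1.225 tilt [-0.003 -0.001 -1.   ]
delta m [ 0.0007 -0.0006  0.0556] roll -0.2 w 93.7 F [-0.1 -0.2  1. ] q7 -0.76
```

View pics/c2.png

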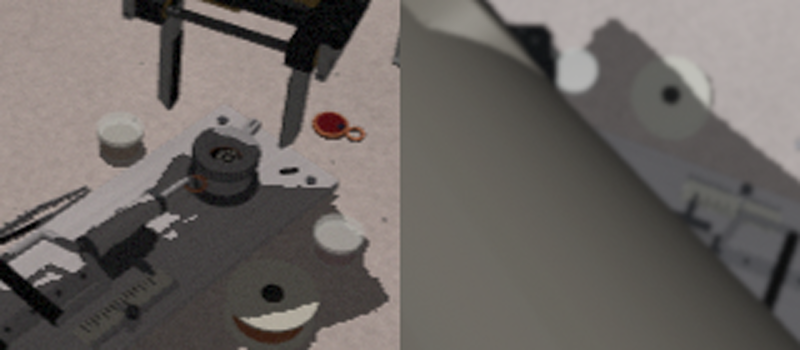

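The scene half shows both finger tips, at (168,108) and (290,145) in the crop, straddling the ring at (226,155). Nothing is in the way, so I'll descend and close on the ring.

Call:
move_arm(delta_pos=[[0.0005,-0.0005,0.014],[0.0005,-0.0005,0.028],[0.0005,-0.0005,0.042],[0.0005,-0.0005,0.055],[0.0005,-0.0005,0.055]], roll=[0,0,0,0,0], claw=[0.09,0.085,0.08,0.075,0.07])

```text
time_s: 3.7
tcp_pos: [623.9, 215.5, 33.1]
eef_rot: [3.141, 0.022, -0.005]
contact_force: [0.3, 0.4, 0.6]
gripper_width: 71.3
```

Call:
move_arm(delta_pos=[[0,0,0],[0,0,0],[0,0,0],[0,0,0],[0,0,0]], roll=[0,0,0,0,0], claw=[0.064,0.061,0.059,0.058,0.057])

```text
time_s: 4.2
tcp_pos: [624.4, 216.1, 35.8]
eef_rot: [3.141, 0.023, -0.001]
contact_force: [-6.5, 0.1, 5.0]
gripper_width: 57.2
```

Call:
move_arm(delta_pos=[[-0.001,0,0],[-0.001,0,0],[-0.001,0,0],[-0.001,0,0],[-0.001,0,0]], roll=[0,0,0,0,0], claw=[0.054,0.05,0.05,0.05,0.05])

```text
time_s: 4.7
tcp_pos: [624.0, 216.1, 35.8]
eef_rot: [-3.141, -0.023, 0.0]
contact_force: [-4.9, 0.9, 5.8]
gripper_width: 55.5
```

Call:
move_arm(delta_pos=[[-0.001,0,0],[-0.001,0,0],[-0.001,0,0],[-0.001,0,0],[-0.001,0,0]], roll=[4,8,12,16,20], claw=[0.05,0.05,0.05,0.05,0.05])

```text
time_s: 5.2
tcp_pos: [623.4, 216.2, 35.8]
eef_rot: [-3.096, 0.528, -0.001]
contact_force: [-2.0, 2.3, 3.2]
gripper_width: 55.4
```

Call:
move_arm(delta_pos=[[0,0,0],[0,0,0],[0,0,0],[0,0,0],[0,0,0]], roll=[5,10,15,19,23], claw=[0.05,0.05,0.05,0.05,0.05])

```text
time_s: 5.7
tcp_pos: [622.9, 216.5, 35.8]
eef_rot: [-2.929, 1.134, 0.0]
contact_force: [-4.3, 1.4, 5.0]
gripper_width: 55.6
```

```bash
python3 -c "
from h import *
import cv2
go(95,0,33,np.pi/2+.35);print(env.get_obs()['moment'])
s=cams.camera('scene')[115:195,310:430]
cv2.imwrite('pics/c3.png',cv2.resize(s,None,fx=6,fy=6,interpolation=cv2.INTER_CUBIC))"
```

```text
t 5.7 now tester 95.7 1.6 35.8 jaw-rel -1.981 tilt [-0.     0.001 -1.   ]
delta m [ 0.0018 -0.      0.0028] roll -43.5 w 55.6 F [-4.3  1.4  5. ] q7 -1.46
[0.61666456 1.43568038 0.11838259]
```

View pics/c3.png

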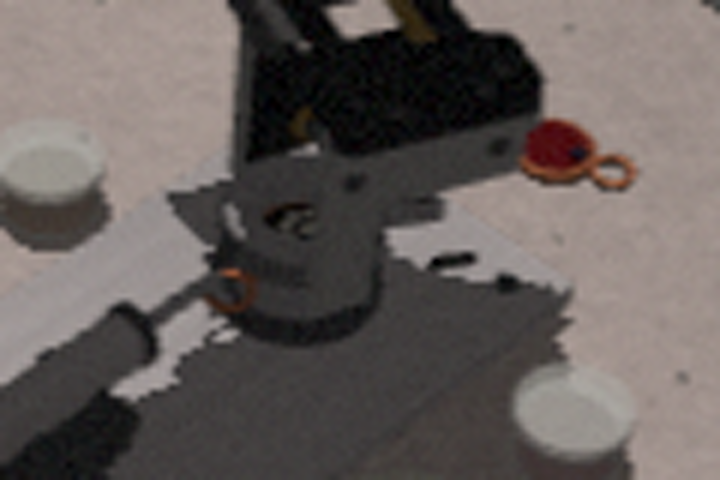

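The tab now shows at crop (442,207), pointing past the finger towards the bar at (455,262). I'll compute its angle.

```bash
python3 -c "
from h import *
c=at('scene',(567/4.7+240,93/4.7+130),57)[:2]
for p in[(442,207),(438,200),(443,214)]:
  d=at('scene',(p[0]/6+310,p[1]/6+115),52)[:2]-c; print(np.hypot(*d),np.arctan2(d@ey,d@ex))
d=at('scene',(455/6+310,262/6+115),18)[:2]-c; print(np.hypot(*d),np.arctan2(d@ey,d@ex))
"
```

```text
49.46324477544726 -0.6301477433989846
48.988060075839385 -0.5562155415670609
49.15313437521099 -0.7008771278212123
59.8319725917229 -0.5318670470292484
```

Call:
move_arm(delta_pos=[[0,0,0],[0,0,0],[0,0,0],[0,0,-0.03],[0,0,-0.065]], roll=[0,0,0,0,0], claw=[0.064,0.072,0.08,0.08,0.08])

```text
time_s: 6.25
tcp_pos: [622.4, 215.3, 99.9]
eef_rot: [2.93, -1.129, -0.003]
contact_force: [-0.3, -0.3, 0.3]
gripper_width: 80.1
```

```bash
python3 -c "
from h import *
go(-124,0,90,0)"
```

```text
t 6.25 now tester 94.4 1.7 99.9 jaw-rel -1.978 tilt [-0.003 -0.001 -1.   ]
delta m [0.088  0.1999 0.0103] roll 66.7 w 80.1 F [-0.3 -0.3  0.3] q7 -1.42
```

Call:
move_arm(delta_pos=[[0.018,0.04,0],[0.035,0.08,0],[0.053,0.12,0],[0.07,0.16,0],[0.088,0.2,0]], roll=[8,16,24,32,40], claw=[0.07,0.06,0.05,0.048,0.048])

```text
time_s: 6.75
tcp_pos: [553.4, 6.8, 100.7]
eef_rot: [-2.362, 2.071, -0.001]
contact_force: [1.1, -0.1, 0.6]
gripper_width: 48.3
```

Call:
move_arm(delta_pos=[[0,0,0],[0,0,0],[0,0,0],[0,0,0],[0,0,0]], roll=[7,14,20,27,27], claw=[0.048,0.048,0.048,0.048,0.048])

```text
time_s: 7.25
tcp_pos: [554.2, 8.4, 100.6]
eef_rot: [-1.818, 2.562, -0.001]
contact_force: [0.6, 0.0, 0.4]
gripper_width: 48.0
```

```bash
python3 -c "
from h import *
import cv2
go(-124,0,33,0)
s=cams.camera('scene')[125:225,240:410];t=cams.camera('top')[140:240,190:360]
cv2.imwrite('pics/c4.png',cv2.resize(np.vstack([s,t])[:, :],None,fx=3,fy=3,interpolation=cv2.INTER_CUBIC))"
```

```text
t 7.25 now tester -123.4 -0.5 100.6 jaw-rel -3.149 tilt [ 0. -0. -1.]
delta m [0.0006 0.0006 0.0676] roll -0.4 w 48.0 F [0.6 0.  0.4] q7 -2.15
```

View pics/c4.png

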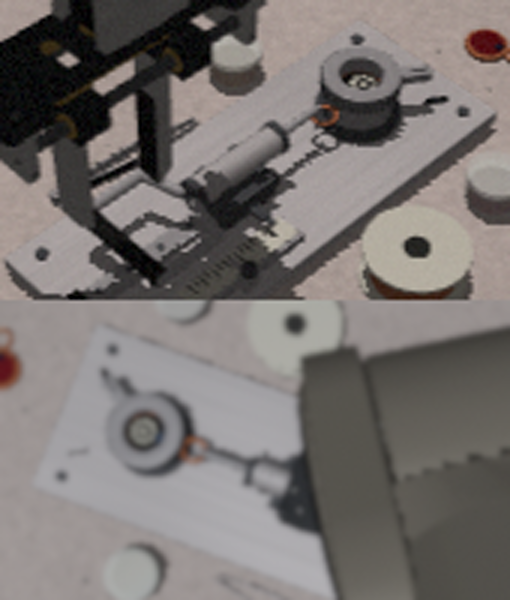

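Both views show the tab turned to the locked mark: scene tip at (431,71), top tip at (103,374). The fingers hang above the handle. I'll check the angles and the finger offset to the bar.

```bash
python3 -c "
from h import *
def a(n,p,c,z=52,zc=57):
  d=at(n,p,z)[:2]-at(n,c,zc)[:2]; print(n,np.hypot(*d).round(1),np.arctan2(d@ey,d@ex).round(3))
S=lambda x,y:(x/3+240,y/3+125);T=lambda x,y:(x/3+190,y/3+40)
a('scene',S(431,70),S(361,66));a('scene',S(431,74),S(361,66));a('scene',S(436,100),S(361,66),18)
a('top',T(102,373),T(143,432));a('top',T(105,373),T(143,432));a('top',(131/5+200,129/5+140),(190/5+200,219/5+140),18)
# finger tips
print(tri(T(143,432),S(361,66)))
for p in[(75,225),(157,182)]:
  u=at('scene',S(*p),100.6)[:2]-O; print('fing',u@ex,u@ey)
for p in[(94,220),(158,276)]:
  u=at('scene',S(*p),52)[:2]-O; print('bar',u@ex,u@ey)
"
```

```text
scene 49.5 -0.728
scene 49.2 -0.81
scene 57.7 -0.653
top 54.9 -0.588
top 53.6 -0.621
top 59.5 -0.559
(array([622.70106807, 215.31495713,  63.96642634]), np.float64(4.841831258029773))
fing -155.39633297448245 -1.0727759953625728
fing -97.7841007222554 -8.775452053335659
bar -120.3260822265907 28.0138587983758
bar -121.01963675303439 -33.383751113614764
```

```bash
python3 - <<'E'
from h import *
import cv2
s=cams.camera('scene');t=cams.camera('top');t0=cv2.imread('pics/top0.png')
f=lambda im,x,y:cv2.resize(im[y:y+48,x:x+64],(400,300),interpolation=cv2.INTER_CUBIC)
cv2.imwrite('pics/c5.png',np.vstack([np.hstack([f(s,338,128),f(t,205,155)]),np.hstack([f(cv2.imread('pics/scene0.png'),338,128),f(t0,205,155)])]))
E
```

```text
(no output)
```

View pics/c5.png

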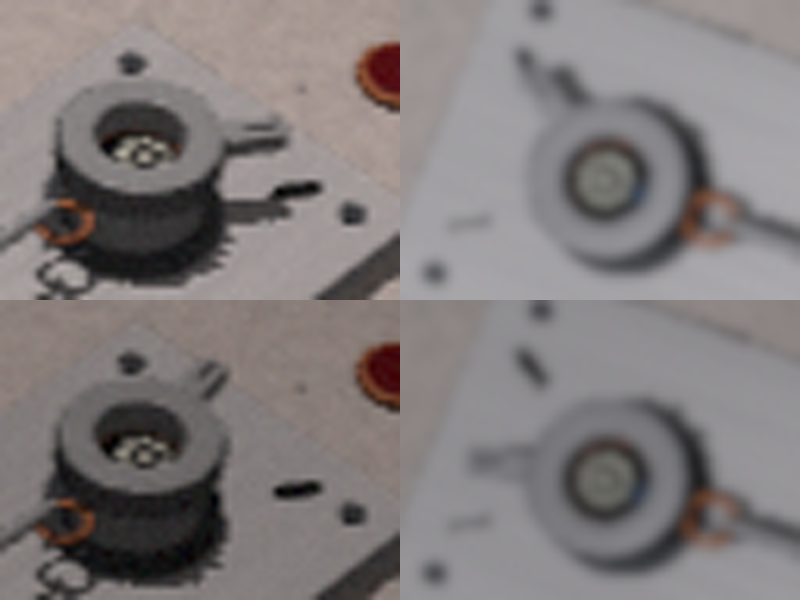

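The crops show the tab in grey running from (585,100) to about (537,62) in the top view, partly covering the bar. In the scene view its tip is at (284,128). I'll compare these with the tips predicted for several joint values.

```bash
python3 - <<'E'
from h import *
def proj(n,p):
    i=I[n];f=200/np.tan(np.radians(i["fovy"]/2));q=np.linalg.inv(i["T"])@np.r_[p,1]
    return np.array([i["cx"]+f*q[0]/-q[2],i["cy"]-f*q[1]/-q[2]])
for n,off,c,add in(("scene",(338,128),(141,137),0),("top",(205,155),(607,178),400)):
    cp=np.array([(c[0]-add)/6.25+off[0],c[1]/6.25+off[1]]);w=at(n,cp,57)
    pix=lambda r,a,z:((proj(n,np.r_[w[:2]+r*(np.cos(a)*ex+np.sin(a)*ey),z])-off)*6.25+[add,0]).round(0)
    print(n,"mark",pix(59,-.55,18),"clamp",((w[:2]-O)@ex).round(1),((w[:2]-O)@ey).round(1))
    for v in(.25,.35,.45,1,1.1,1.2,1.3): print(v,pix(51,.55-v,52))
E
```

```text
scene mark [297. 195.] clamp 96.5 -1.4
0.25 [204.  58.]
0.35 [218.  63.]
0.45 [230.  69.]
1 [281. 116.]
1.1 [286. 126.]
1.2 [290. 137.]
1.3 [292. 148.]
top mark [533.  68.] clamp 93.8 1.1
0.25 [465. 172.]
0.35 [467. 158.]
0.45 [470. 143.]
1 [512.  76.]
1.1 [523.  67.]
1.2 [535.  59.]
1.3 [548.  52.]
```

Joint value estimates run 1.10 to 1.18, inside the 0.98 to 1.22 window. I'll go on and descend over the bar.

Call:
move_arm(delta_pos=[[0,0,0.015],[0,0,0.03],[0,0,0.045],[0,0,0.058],[0,0,0.067]], roll=[0,0,0,0,0], claw=[0.052,0.052,0.052,0.052,0.052])

```text
time_s: 7.95
tcp_pos: [553.4, 8.6, 31.9]
eef_rot: [1.82, -2.559, -0.001]
contact_force: [-0.2, 0.5, 0.5]
gripper_width: 52.2
```

Call:
move_arm(delta_pos=[[0,0,0],[0,0,0],[0,0,0],[0,0,0],[0,0,0]], roll=[0,0,0,0,0], claw=[0.045,0.038,0.031,0.025,0.02])

```text
time_s: 8.45
tcp_pos: [554.3, 8.6, 34.0]
eef_rot: [-1.82, 2.56, -0.001]
contact_force: [-0.7, -0.5, 0.7]
gripper_width: 21.4
```

Call:
move_arm(delta_pos=[[0,0,0],[0,0,0],[0,0,0],[0,0,0],[0,0,0]], roll=[0,0,0,0,0], claw=[0.017,0.012,0.008,0.004,0.002])

```text
time_s: 8.95
tcp_pos: [554.3, 9.0, 33.6]
eef_rot: [-1.82, 2.56, 0.0]
contact_force: [1.1, 4.6, 1.9]
gripper_width: 12.1
```

```bash
python3 - <<'E'
from h import *
import cv2
go(-164,0,34,0)
s=cams.camera('scene');f=lambda im:cv2.resize(im[165:240,270:370],(800,600),interpolation=cv2.INTER_CUBIC)
cv2.imwrite('pics/c6.png',cv2.convertScaleAbs(f(s),alpha=1.6))
E
```

```text
t 8.95 now tester -122.8 -0.5 33.6 jaw-rel -3.147 tilt [ 0.001  0.    -1.   ]
delta m [ 0.0412  0.0002 -0.0004] roll -0.3 w 12.1 F [1.1 4.6 1.9] q7 -2.18
```

View pics/c6.png

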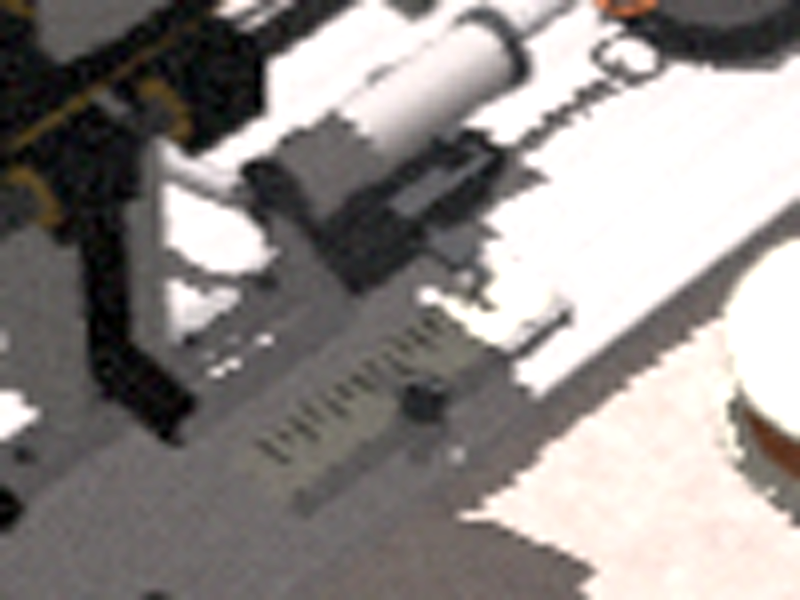

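The bar is gripped (opening 12.1 mm). The pointer is near crop (490,300) and the marker's thumbscrew at (425,400). I'll look at the unshaded first pictures to measure the distance from pointer to blade.

```bash
python3 - <<'E'
from h import *
import cv2
f=lambda n,x,y:cv2.convertScaleAbs(cv2.resize(cv2.imread(n)[y:y+40,x:x+50],(400,320),interpolation=cv2.INTER_CUBIC),alpha=1.4)
cv2.imwrite('pics/c7.png',np.hstack([f('pics/scene0.png',298,190),f('pics/top0.png',290,170)]))
E
```

```text
(no output)
```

View pics/c7.png

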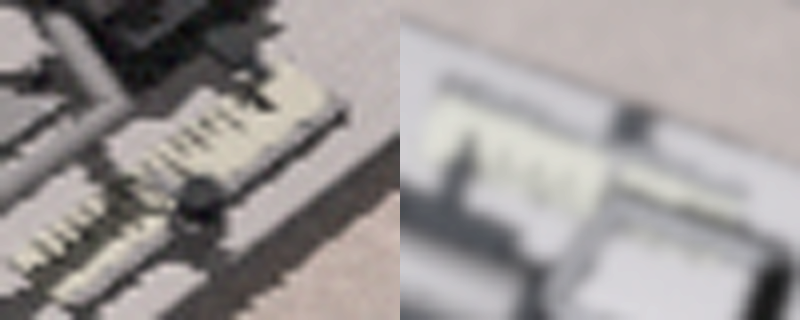

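In the scene half the pointer tip is at about (265,100) and the knob at (200,197). In the top half the tip is at (467,142), the block at (632,122) and the blade at about (620,153).

```bash
python3 - <<'E'
from h import *
S=lambda x,y:(x/8+298,y/8+190);T=lambda x,y:((x-400)/8+290,y/8+170)
tf=lambda p:np.r_[(p[:2]-O)@ex,(p[:2]-O)@ey,p[2:]].round(1)
for n,a,b in(("ptr",T(467,142),S(265,100)),("knob",T(632,120),S(200,195))):
    p,e=tri(a,b);print(n,tf(p),e.round(1))
for z in(31,35,45): print(z,"top ptr",tf(at('top',T(467,142),z)),"blk",tf(at('top',T(632,122),z)),"blade",tf(at('top',T(620,153),z)),"sc ptr",tf(at('scene',S(265,100),z)),"knob",tf(at('scene',S(200,197),z)))
E
```

```text
ptr [-28.6 -40.3  23.4] 2.5
knob [-70.9 -60.3  40.7] 2.7
31 top ptr [-30.3 -38.7  31. ] blk [-71.7 -60.2  31. ] blade [-71.6 -50.8  31. ] sc ptr [-32.1 -45.3  31. ] knob [-64.7 -56.1  31. ]
35 top ptr [-30.6 -38.3  35. ] blk [-71.9 -59.7  35. ] blade [-71.8 -50.3  35. ] sc ptr [-34.6 -47.6  35. ] knob [-66.9 -58.3  35. ]
45 top ptr [-31.5 -37.3  45. ] blk [-72.3 -58.4  45. ] blade [-72.2 -49.1  45. ] sc ptr [-40.7 -53.3  45. ] knob [-72.6 -63.9  45. ]
```

The pull should be about 41 mm. I'll draw 36 mm slowly first and check.

Call:
move_arm(delta_pos=[[0.004,0,0],[0.008,0,0],[0.012,0,0],[0.016,0,0],[0.02,0,0]], roll=[0,0,0,0,0], claw=[0.002,0.002,0.002,0.002,0.002])

```text
time_s: 9.5
tcp_pos: [548.0, -9.5, 33.7]
eef_rot: [-1.82, 2.559, 0.0]
contact_force: [2.8, 8.4, 0.0]
gripper_width: 11.8
```

Call:
move_arm(delta_pos=[[0.004,0,0],[0.008,0,0],[0.012,0,0],[0.016,0,0],[0.016,0,0]], roll=[0,0,0,0,0], claw=[0.002,0.002,0.002,0.002,0.002])

```text
time_s: 10.0
tcp_pos: [542.9, -24.3, 33.7]
eef_rot: [-1.82, 2.558, 0.0]
contact_force: [4.8, 12.2, -1.8]
gripper_width: 12.0
```

```bash
python3 - <<'E'
from h import *
import cv2
go(-164,0,34,0)
s=np.mean([cams.camera('scene').astype(float) for _ in range(4)],0);t=np.mean([cams.camera('top').astype(float) for _ in range(4)],0)
np.savez('pics/p36.npz',s=s,t=t)
f=lambda im,x,y,a:cv2.convertScaleAbs(cv2.resize(im[y:y+50,x:x+50],(400,400),interpolation=cv2.INTER_CUBIC),alpha=a)
cv2.imwrite('pics/c8.png',np.hstack([f(s,298,185,2.2),f(t,285,165,2)]))
E
```

```text
t 10.0 now tester -158.1 -0.5 33.7 jaw-rel -3.147 tilt [ 0.002  0.001 -1.   ]
delta m [ 0.0059  0.0004 -0.0003] roll -0.3 w 12.0 F [ 4.8 12.2 -1.8] q7 -2.12
```

View pics/c8.png

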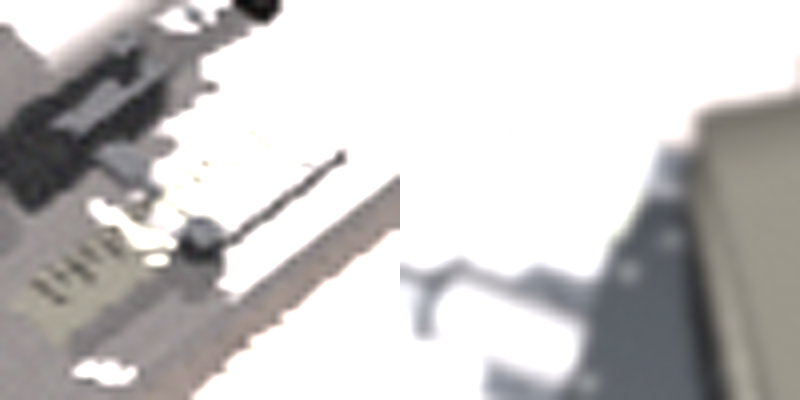

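The scene view shows the pointer plate at (120,165), a few mm short of the marker knob at (200,235). The arm blocks the top view. I'll measure how far the carriage has really moved by matching it against the first picture.

```bash
python3 - <<'E'
from h import *
import cv2
s0=cv2.imread('pics/scene0.png',0);s1=np.load('pics/p36.npz')['s'].astype(np.uint8);s1=cv2.cvtColor(s1,cv2.COLOR_BGR2GRAY)
def proj(p):
    i=I['scene'];f=200/np.tan(np.radians(i["fovy"]/2));q=np.linalg.inv(i["T"])@np.r_[O+p[0]*ex+p[1]*ey,p[2],1]
    return np.array([i["cx"]+f*q[0]/-q[2],i["cy"]-f*q[1]/-q[2]])
lap=lambda im:cv2.createCLAHE(4,(8,8)).apply(im)
k=6
for nm,c0,hw in(("ptrplate",(329,197),(9,8)),("carriage",(318,190),(14,10)),("capRear",(331,171),(8,8)),("capFront",(304,189),(9,8)),("barrel",(318,178),(20,14))):
  x,y=c0;w,h=hw
  for enh in(0,1):
    a,b=(lap(s0),lap(s1)) if enh else (s0,s1)
    tpl=cv2.resize(a[y-h:y+h,x-w:x+w],None,fx=k*1.025,fy=k*1.025,interpolation=cv2.INTER_CUBIC)
    x0,y0=x-w-26,y-h-4;big=cv2.resize(b[y0:y0+2*h+26,x0:x0+2*w+34],None,fx=k,fy=k,interpolation=cv2.INTER_CUBIC)
    r=cv2.matchTemplate(big,tpl,cv2.TM_CCOEFF_NORMED);_,m,_,l=cv2.minMaxLoc(r)
    n=np.array([(l[0]+tpl.shape[1]/2)/k+x0,(l[1]+tpl.shape[0]/2)/k+y0])
    z=31 if nm=="ptrplate" else 50
    A,B=at('scene',(x,y),z),at('scene',n,z);print(nm,enh,m.round(2),(n-c0).round(2),"dx",((B-A)[:2]@ex).round(1),"dy",((B-A)[:2]@ey).round(1))
E
```

```text
Traceback (most recent call last):
AttributeError: 'float' object has no attribute 'round'
```

```bash
cat > tr.py <<'E'
from h import *
import cv2,sys
s0=cv2.imread('pics/scene0.png',0);s1=np.load(sys.argv[1])['s'].astype(np.uint8);s1=cv2.cvtColor(s1,cv2.COLOR_BGR2GRAY)
lap=lambda im:cv2.createCLAHE(4,(8,8)).apply(im)
k=6
for nm,c0,hw,z in(("ptrplate",(329,197),(9,8),31),("carriage",(318,190),(14,10),35),("capRear",(331,171),(8,8),55),("capFront",(304,189),(9,8),50),("barrel",(318,178),(20,14),55)):
  x,y=c0;w,h=hw
  for enh in(0,1):
    a,b=(lap(s0),lap(s1)) if enh else (s0,s1)
    tpl=cv2.resize(a[y-h:y+h,x-w:x+w],None,fx=k*1.025,fy=k*1.025,interpolation=cv2.INTER_CUBIC)
    x0,y0=x-w-26,y-h-4;big=cv2.resize(b[y0:y0+2*h+26,x0:x0+2*w+34],None,fx=k,fy=k,interpolation=cv2.INTER_CUBIC)
    r=cv2.matchTemplate(big,tpl,cv2.TM_CCOEFF_NORMED);_,m,_,l=cv2.minMaxLoc(r)
    n=np.array([(l[0]+tpl.shape[1]/2)/k+x0,(l[1]+tpl.shape[0]/2)/k+y0])
    A,B=at('scene',(x,y),z),at('scene',n,z);print(nm,enh,round(m,2),(n-c0).round(2),"dx",round((B-A)[:2]@ex,1),"dy",round((B-A)[:2]@ey,1))
E
python3 tr.py pics/p36.npz
```

```text
ptrplate 0 0.85 [-13.25   9.17] dx -35.1 dy 1.0
ptrplate 1 0.83 [-13.42   9.  ] dx -35.0 dy 1.5
carriage 0 0.73 [-13.67   9.75] dx -36.8 dy 0.0
carriage 1 0.82 [-13.5    9.75] dx -36.6 dy -0.2
capRear 0 0.69 [-13.   9.] dx -35.7 dy 0.2
capRear 1 0.6 [-7. 14.] dx -36.4 dy -17.3
capFront 0 0.76 [-12.92  10.  ] dx -35.1 dy -1.8
capFront 1 0.84 [-12.75  10.  ] dx -34.9 dy -2.0
barrel 0 0.62 [-12.67   9.67] dx -35.4 dy -1.6
barrel 1 0.66 [-12.33   9.83] dx -35.2 dy -2.3
```

The carriage has moved about 35.4 mm, which agrees with the TCP. Another 5 mm follows.

Call:
move_arm(delta_pos=[[0.002,0,0],[0.004,0,0],[0.005,0,0],[0.005,0,0],[0.005,0,0]], roll=[0,0,0,0,0], claw=[0.002,0.002,0.002,0.002,0.002])

```text
time_s: 10.9
tcp_pos: [541.6, -28.4, 33.7]
eef_rot: [-1.82, 2.557, 0.001]
contact_force: [5.5, 11.8, -2.1]
gripper_width: 12.4
```

```bash
python3 - <<'E'
from h import *
import cv2
go(-164,0,34,0)
s=np.mean([cams.camera('scene').astype(float) for _ in range(6)],0);np.savez('pics/p41.npz',s=s)
def proj(p):
    i=I['scene'];f=200/np.tan(np.radians(i["fovy"]/2));q=np.linalg.inv(i["T"])@np.r_[O+p[0]*ex+p[1]*ey,p[2],1]
    return np.array([i["cx"]+f*q[0]/-q[2],i["cy"]-f*q[1]/-q[2]])
# direction of the tester's y at the scale and px per mm along x, in crop pixels (x16)
for p in[(-70,-41,31),(-74,-41,31),(-70,-60,31),(-70,-60,41),(-70,-46,31)]: print(p,((proj(p)-[303,195])*16).round(0))
x,y=303,195
a=cv2.convertScaleAbs(cv2.resize(s[y:y+36,x:x+25],(400,576),interpolation=cv2.INTER_CUBIC),alpha=2.2)
b=cv2.convertScaleAbs(cv2.resize(cv2.imread('pics/scene0.png')[y:y+36,x:x+25],(400,576),interpolation=cv2.INTER_CUBIC),alpha=1.4)
cv2.imwrite('pics/c9.png',np.hstack([a,b]))
E
python3 tr.py pics/p41.npz
```

```text
t 10.9 now tester -162.3 -0.5 33.7 jaw-rel -3.146 tilt [ 0.002  0.002 -1.   ]
delta m [ 0.0017  0.0005 -0.0003] roll -0.3 w 12.4 F [ 5.5 11.8 -2.1] q7 -2.11
(-70, -41, 31) [200. 266.]
(-74, -41, 31) [176. 284.]
(-70, -60, 31) [311. 357.]
(-70, -60, 41) [312. 305.]
(-70, -46, 31) [229. 290.]
ptrplate 0 0.86 [-15.08  10.33] dx -39.6 dy 1.3
ptrplate 1 0.84 [-15.25  10.17] dx -39.6 dy 1.8
carriage 0 0.72 [-15.33  10.92] dx -41.2 dy 0.0
carriage 1 0.82 [-15.17  10.92] dx -41.0 dy -0.2
capRear 0 0.8 [-14.83  10.17] dx -40.5 dy 0.4
capRear 1 0.68 [-14.83  10.17] dx -40.5 dy 0.4
capFront 0 0.75 [-14.75  11.  ] dx -39.3 dy -1.3
capFront 1 0.83 [-14.42  11.17] dx -39.2 dy -2.0
barrel 0 0.64 [-14.5  11. ] dx -40.3 dy -1.7
barrel 1 0.68 [-14.17  11.  ] dx -39.9 dy -2.1
```

View pics/c9.png

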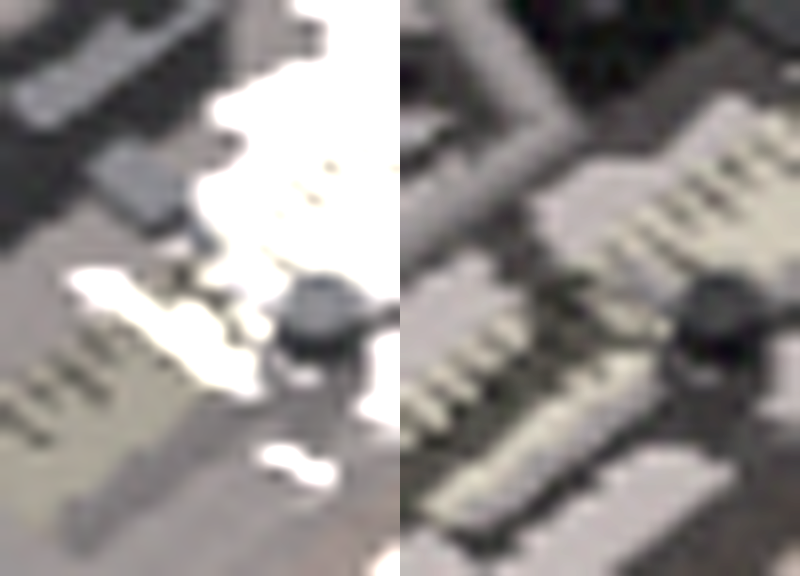

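The scene crop shows the pointer plate at (140,185) and the knob at (320,310). Height parallax makes this view ambiguous by a few mm. The undisturbed top picture hardly depends on height, so I'll refine the distance from darkness profiles there.

```bash
python3 - <<'E'
from h import *
import cv2
im=cv2.imread('pics/top0.png',0).astype(np.float32)
i=I['top'];f=200/np.tan(np.radians(i["fovy"]/2));M=np.linalg.inv(i["T"])
xs=np.arange(-90,-15,1.)
def prof(y,z):
    P=np.array([M@np.r_[O+x*ex+y*ey,z,1] for x in xs])
    u=(i["cx"]-f*P[:,0]/P[:,2]).astype(np.float32);v=(i["cy"]+f*P[:,1]/P[:,2]).astype(np.float32)
    return cv2.remap(im,u[None],v[None],cv2.INTER_LINEAR)[0]
def cen(p,lo,hi):
    m=(xs>=lo)&(xs<=hi);b=np.interp(xs[m],[lo,hi],[p[xs==lo][0],p[xs==hi][0]]);w=np.clip(b-p[m],0,None);return (w@xs[m]/w.sum()).round(1),w.max().round(0)
for y in(-34,-36,-38,-40): print("ptr",y,cen(prof(y,31),-38,-23))
for y in(-44,-46,-48,-50,-52): print("blade",y,prof(y,31)[8:32].astype(int))
for y in(-54,-57,-60,-63,-66): print("blk",y,cen(prof(y,36),-82,-62))
E
```

```text
ptr -34 (np.float64(-30.4), np.float64(59.0))
ptr -36 (np.float64(-30.2), np.float64(53.0))
ptr -38 (np.float64(-29.9), np.float64(44.0))
ptr -40 (np.float64(-29.5), np.float64(32.0))
blade -44 [127 126 125 125 125 125 126 126 126 124 126 126 130 136 142 147 152 153
 155 155 155 155 154 155]
blade -46 [143 141 141 141 143 144 141 140 138 135 134 134 134 138 142 146 149 153
 153 153 153 153 153 153]
blade -48 [144 143 143 143 143 144 144 141 139 137 135 134 135 136 138 141 142 144
 146 147 148 148 147 146]
blade -50 [133 134 134 134 133 133 133 132 131 130 128 128 128 129 129 129 130 131
 133 135 136 138 138 136]
blade -52 [124 123 123 123 122 122 121 120 119 117 116 115 113 113 113 114 116 120
 123 127 129 130 131 131]
blk -54 (np.float64(-71.0), np.float64(38.0))
blk -57 (np.float64(-71.4), np.float64(66.0))
blk -60 (np.float64(-71.2), np.float64(71.0))
blk -63 (np.float64(-71.5), np.float64(55.0))
blk -66 (np.float64(-72.5), np.float64(21.0))
```

The distance is 41.1 mm and the puller stands at about 40 mm. I'll add 1 mm, then hold.

Call:
move_arm(delta_pos=[[0.001,0,0],[0.001,0,0],[0.001,0,0],[0.001,0,0],[0.001,0,0]], roll=[0,0,0,0,0], claw=[0.002,0.002,0.002,0.002,0.002])

```text
time_s: 11.7
tcp_pos: [541.3, -29.2, 33.7]
eef_rot: [-1.821, 2.557, 0.001]
contact_force: [6.3, 12.4, -2.1]
gripper_width: 11.8
```

Call:
move_arm(delta_pos=[[0,0,0],[0,0,0],[0,0,0],[0,0,0],[0,0,0]], roll=[0,0,0,0,0], claw=[0.002,0.002,0.002,0.002,0.002])

```text
time_s: 12.2
tcp_pos: [541.3, -29.2, 33.7]
eef_rot: [-1.821, 2.557, 0.001]
contact_force: [5.7, 12.3, -2.3]
gripper_width: 12.3
```

Call:
move_arm(delta_pos=[[0,0,0],[0,0,0],[0,0,0],[0,0,0],[0,0,0]], roll=[0,0,0,0,0], claw=[0.002,0.002,0.002,0.002,0.002])

```text
time_s: 12.7
tcp_pos: [541.3, -29.2, 33.7]
eef_rot: [-1.821, 2.557, 0.001]
contact_force: [5.5, 12.4, -1.5]
gripper_width: 12.0
```

Call:
move_arm(delta_pos=[[0,0,0],[0,0,0],[0,0,0],[0,0,0],[0,0,0]], roll=[0,0,0,0,0], claw=[0.002,0.002,0.002,0.002,0.002])

```text
time_s: 13.2
tcp_pos: [541.3, -29.2, 33.7]
eef_rot: [-1.821, 2.557, 0.001]
contact_force: [5.2, 11.8, -1.9]
gripper_width: 12.0
```

Call:
move_arm(delta_pos=[[0,0,0],[0,0,0],[0,0,0],[0,0,0],[0,0,0]], roll=[0,0,0,0,0], claw=[0.002,0.002,0.002,0.002,0.002])

```text
time_s: 13.7
tcp_pos: [541.3, -29.2, 33.7]
eef_rot: [-1.821, 2.557, 0.001]
contact_force: [5.6, 13.0, -2.5]
gripper_width: 11.7
```

Call:
move_arm(delta_pos=[[0,0,0],[0,0,0],[0,0,0],[0,0,0],[0,0,0]], roll=[0,0,0,0,0], claw=[0.002,0.002,0.002,0.002,0.002])

```text
time_s: 14.2
tcp_pos: [541.3, -29.2, 33.7]
eef_rot: [-1.821, 2.557, 0.001]
contact_force: [6.0, 13.0, -2.1]
gripper_width: 11.8
```

Call:
move_arm(delta_pos=[[0,0,0],[0,0,0],[0,0,0],[0,0,0],[0,0,0]], roll=[0,0,0,0,0], claw=[0.002,0.002,0.002,0.002,0.002])

```text
time_s: 14.7
tcp_pos: [541.3, -29.2, 33.7]
eef_rot: [-1.82, 2.557, 0.001]
contact_force: [5.7, 12.1, -1.4]
gripper_width: 12.5
```

```bash
python3 - <<'E'
from h import *
go(-164,0,34,0)
s=np.mean([cams.camera('scene').astype(float) for _ in range(6)],0);np.savez('pics/pf.npz',s=s)
E
python3 tr.py pics/pf.npz
```

```text
t 14.7 now tester -163.2 -0.5 33.7 jaw-rel -3.146 tilt [ 0.002  0.002 -1.   ]
delta m [ 0.0008  0.0005 -0.0003] roll -0.3 w 12.5 F [ 5.7 12.1 -1.4] q7 -2.1
ptrplate 0 0.86 [-15.42  10.5 ] dx -40.4 dy 1.5
ptrplate 1 0.84 [-15.58  10.5 ] dx -40.6 dy 1.7
carriage 0 0.73 [-15.67  11.08] dx -41.9 dy 0.2
carriage 1 0.82 [-15.67  11.08] dx -41.9 dy 0.2
capRear 0 0.82 [-15.17  10.5 ] dx -41.6 dy 0.2
capRear 1 0.7 [-15.17  10.33] dx -41.3 dy 0.5
capFront 0 0.74 [-15.08  11.33] dx -40.3 dy -1.5
capFront 1 0.83 [-14.92  11.5 ] dx -40.4 dy -2.0
barrel 0 0.65 [-14.83  11.17] dx -41.1 dy -1.6
barrel 1 0.69 [-14.5   11.33] dx -40.9 dy -2.3
```

```bash
python3 -c "
from cell import env
print(env.finish_job())"
```

```text
the job is handed in; nothing more can be done
None
```

I turned the lock ring about 43° clockwise to the locked mark. I then gripped the D-handle and drew it out about 41 mm. It was held there for just over 3 s, and I handed the job in with the handle still gripped. No verdict was reported.

**Last checks**
- **Pull:** Matching camera images put the draw at 40.3–41.9 mm (mean 41.0). The arm's own travel gives 40.4 mm, and the spring force of about 13.7 N fits that. The grip was steady with no slip.
- **Marker distance:** The first top picture puts the set marker 41.1 mm out from the pointer's rest place. I did not see pointer and marker level directly from above, because the arm blocked that view.
- **Scene view:** This view disagreed by a few mm, from about 3 mm short to about 5 mm either way, depending on the assumed height of the marker's knob and blade. I relied on the top picture instead.
- **Lock ring:** Joint value estimates ranged from 1.10 to 1.18 rad, inside the 0.98–1.22 window but on the high side. It was not re-measured after the pull.
- **Other things on the bench:** Nothing looked disturbed in the views I had, but I did not measure this at the end.

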